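# Start the bench centrifuge

### The job

Start the centrifuge: with the fingertips push its raised lid gently down until it is fully shut, without slamming it. Then put one fingertip on each of the two square keys, press both down together, hold both fully down for at least two seconds, and let both come up again. Do not press the small round stop key between them, and do not pick up or shift the bottle, the jar or the beaker beside the machine.

Things in the scene. Friction and masses are not known exactly. Their poses are not given: they have to be found in the camera images.
- centrifuge: White bench centrifuge fixed on the bench, 260 mm deep (x), 240 mm wide (y). Origin: centre of its underside, on the bench; its front (-x side) roughly faces the robot, z up. A front deck (x -130 to -45 mm, top 90 mm above the bench) carries the key panel; the open chamber behind it (x -50 to +130 mm, 110 mm high) is covered by the lid.
- lid (a joint): Hinge of the dark grey lid, a slab 175 mm front to back, 230 mm wide, 14 mm thick with a round window. 0 rad = fully shut (level, top face 126 mm above the bench), grows as the front edge rises; it starts 0.45 to 0.85 rad open. The hinge is stiff: the lid stays where it is left; 1 to 4 N down on its front part moves it. The hinge line is at the rear.
- lid_push (a point): Point on the lid's top (outer) face, mid-width, 20 mm in from its free front edge, 155 mm from the hinge line; moves with the lid. Axes: x along the lid to the hinge, z out of its top face.
- lid_hinge (a point): Middle of the lid's hinge line (along the centrifuge's y), at the lid's underside, 125 mm behind the centrifuge's origin and 112 mm above the bench; the top face of the lid is 14 mm above it when shut.
- key_left_top (a point): Centre of the top of the left square white key (on the centrifuge's +y side), 28 x 28 mm, 110 mm above the bench when up. It and the right key stand on a black 50 x 130 mm panel, 64 mm centre to centre along the centrifuge's y, standing 14 mm above the panel, tops level; a 36 mm gap between them.
- key_right_top (a point): Centre of the top of the right square white key (on the centrifuge's -y side), the same as the left.
- key_left (a joint): Travel of the left square key in m: 0 up, 0.008 fully down. Spring return; about 1 N to start, 4 N to hold it fully down.
- key_right (a joint): Travel of the right square key in m, the same as the left.
- key_stop_top (a point): Centre of the top of the small round white stop key, 14 mm across, midway between the square keys; 104 mm above the bench, 6 mm lower than their tops when up.
- key_stop (a joint): Travel of the round stop key in m: 0 up, 0.006 fully down.
- bottle: Loose amber bottle, 56 mm across, 130 mm high, standing beside the machine. Origin: centre of its underside.
- jar: Loose white jar, 60 mm across, 85 mm high, beside the machine. Origin: centre of its underside.
- beaker: Loose clear beaker, 68 mm across, 85 mm high, beside the machine. Origin: centre of its underside.

How it is judged:
On the way, in this order (a step that is already met when the one before it is completed fails the run):
1. the lid is fully shut (value of joint lid below 0.03 rad), for 0.2 s.
2. both square keys are held down together for two seconds, lid shut (value of joint each of key_left, key_right above 0.005 m and value of joint lid below 0.03 rad), for 2 s.
At the end, for the whole second after the job is handed in: The lid is shut (under 0.03 rad), all three keys are up again (under 1 mm), and bottle, jar and beaker stand still within 20 mm of where they were (value of joint lid below 0.03 rad and value of joint each of key_left, key_right, key_stop below 0.001 m and distance of each of bottle, jar, beaker from where it was at the start of the episode below 0.02 m and linear speed of each of bottle, jar, beaker below 0.02 m/s); the robot touches nothing.
It fails at once if one square key was pressed (over 5 mm) while the other was still up (under 1 mm) ((value of joint key_left above 0.005 m and value of joint key_right below 0.001 m) or (value of joint key_right above 0.005 m and value of joint key_left below 0.001 m)).
It fails at once if a square key was pressed (over 4 mm) before the lid was shut (value of joint any of key_left, key_right above 0.004 m and value of joint lid above 0.06 rad).
It fails at once if the round stop key was pressed (over 3 mm) (value of joint key_stop above 0.003 m).
It fails at once if the lid was slammed (closing faster than 2.5 rad/s) or lifted further open (over 1 rad) (velocity of joint lid below -2.5 rad/s or value of joint lid above 1 rad).
It fails at once if bottle, jar or beaker was shifted or lifted by 20 mm (distance of any of bottle, jar, beaker from where it was at the start of the episode above 0.02 m).
It also fails if it takes over 51 s, if anything falls off the work surface, if the arm or the gripper's body presses on something with over 40 N, if the wrist force passes 120 N, or if a joint passes its speed limit or range.

### The arm

A 6-joint arm with a two-finger parallel gripper is mounted at the origin on the work surface. World frame = base frame: x ahead of the robot, y to its left, z up, the work surface at z = 0. Lengths are in m, angles in rad, forces in N, time in s.
With the tool pointing down it reaches from about 0.4 to 0.825 m from the base axis. Payload 7 kg.
Tool frame: the origin (TCP) lies at the centre of the arm's flange, where the gripper is bolted on; the fingertips stand 178 mm ahead of it and the grasp point (between the pads) lies ahead of it (tcp_to_grasp is the z of the grasp point in the tool frame, in m); z points along the fingers, x is the direction in which the jaws open and shut, and the axes are right-handed (so a half turn about z gives the same grasp; the last joint's range is limited). The gripper opens to 88 mm and grips with 3 to 60 N. Pads are 19 mm wide; open, the fingers measure 130 mm over their backs; the gripper's body (78 mm by 193 mm) begins 47 mm behind the grasp point.
Start: joints at [1.575, 0.359, 0.012, 0, -1.224, -0.288], TCP at [0.189, 0.648, 0.405] pointing down, gripper open.
Joint ranges: [-3.07, 3.07], [-1.43, 2.12], [-1.02, 1.25], [-3.03, 1.67], [-3.05, -0], [-3.03, 3.03]. Speed limits (rad/s): [2.39, 2.39, 3.01, 3.14, 3.14, 3.14].

### API

Orientations are given as [roll, pitch, yaw] about the fixed x, y, z axes, in that order (R = Rz(yaw) Ry(pitch) Rx(roll)).
In Python, from station import get_state, grab_frame, job_done, tcp_to_grasp gives the robot as it stands.
- The arm moves only by the tool drive_tool, never from a script. Its argument "moves" is a list of rows, each a list of 7 numbers: the shift along the tool's x, y, z in mm, then the turn, a rotation vector about the tool's x, y, z in degrees, then the closure, from -1 (fully open) to 1 (shut), so that 0 is half open. In form: [[dx, dy, dz, ax, ay, az, claw], ...]. A call has 1 to 12 rows; each row is the pose to reach, as a shift and turn from the pose commanded when the call began, along the tool's axes at that moment; what a row does not reach only later rows make up. A row lasts 1/8 s, in which the tool goes at most 62.5 mm and 10.7 degrees, less where a joint would pass 70% of its speed; a pose out of reach is approached as far as the arm can. A call with a gripper value outside its range is refused whole. The fingers move at their own pace and stop on an object; "grip_force" is the grip in N (left out, the last holds). Time passes only in rows, so rows that repeat a pose let the fingers close. It gives the time, the measured TCP pose, the force and the opening at its end, in the units of the state.
- get_state(): the state, without advancing time (a new reading comes with each control period).
- grab_frame(name): name is "scene" or "side" or "wrist"; returns a dict with "img" (400x640x3 uint8, red, green, blue), "range_z" (400x640 float32, m along the optical axis (not along the pixel's ray), 0 where there is no reading), "fovy" (degrees; the focal length in pixels is half the picture's height over the tangent of half this angle, whatever the lens; pixels are square), "cx", "cy" (the principal point, pixels), "rvec" (rotation vector, rad) and "tvec" (3), from world to camera coordinates, as OpenCV has them. Camera axes: x right, y down, z forward; pixel columns grow to the right and rows downward; lengths in m; the calibration is good to about 2 mm. A picture is of the moment at which its call begins.
- job_done(): hands the job in, once; it reports no verdict.
The state is a dict: "t": time; "q": joint angles; "qd": joint speeds; "joint_efforts": joint torques, N m; "eef_pos": TCP position; "ee_rot": TCP orientation; "force": force on the tool from outside, world axes, zero at the start; "moment": the same for the moment, N m; "width": finger opening in m.
Only numpy, scipy, OpenCV 4.12 (cv2) and the standard library are available. Lean on these libraries where they do the work, as an engineer would, in place of code of your own. Each camera call takes 0.05 s, during which the arm holds its last target. There are 200 camera calls.

## Working session

There is one attempt and no reset: what is moved stays moved. The work goes in short steps, Python scripts to look and compute and a tool call to move; the robot and the scene stay as the last step left them, time stands still between calls to the robot, and variables do not carry over. Pictures are saved under pics/ and viewed, about 8 in all and at most 12, crops included, and the job is handed in when it is done.

Besides the shell and the picture viewer there is one more tool, called in YAML: its name, and indented under it one key for each argument. drive_tool: Moves the arm, as the interface text tells. Its arguments: {"type":"object","properties":{"moves":{"type":"array"},"grip_force":{"type":"number"}},"required":["moves"]}

```bash
ls; mkdir -p pics
cat > h.py <<'E'
import numpy as np, cv2
from station import *
def grab(n):
    f=grab_frame(n); f['R']=cv2.Rodrigues(np.array(f['rvec'],float))[0]; f['f']=200/np.tan(np.radians(f['fovy'])/2); return f
def cloud(f):
    v,u=np.mgrid[0:400,0:640]; z=f['range_z']
    c=np.stack([(u-f['cx'])*z/f['f'],(v-f['cy'])*z/f['f'],z],-1)
    return (c-np.array(f['tvec']).ravel())@f['R']
E
python3 - <<'E'
from h import *
print(get_state(), tcp_to_grasp)
fs=[]
for n in ["scene","side"]:
    f=grab(n); fs.append(f['img']); np.savez('pics/'+n+'.npz',c=cloud(f),img=f['img'],z=f['range_z']); print(n,f['fovy'],-f['R'].T@np.array(f['tvec']).ravel())
    cv2.imwrite(f'pics/{n}.png',f['img'][:,:,::-1])
E
```

```text
pics
{'t': 0.0, 'q': array([ 1.57510089e+00,  3.59365017e-01,  1.10537836e-02, -3.40120788e-04,
       -1.22407234e+00, -2.88127442e-01]), 'qd': array([-7.16133913e-05,  1.47511297e-03, -8.72167828e-04, -8.30941304e-04,
       -1.11566214e-03,  1.34596922e-03]), 'joint_efforts': array([-2.94898982e-04, -5.82719994e+01,  2.93051541e+01,  6.99695393e+00,
        6.97085430e-03, -1.56166111e-04]), 'eef_pos': array([0.18894924, 0.64781137, 0.40373618]), 'ee_rot': array([-3.14144814e+00, -1.61267720e-03, -1.85473515e+00]), 'force': array([-0.27305824,  0.06619962, -0.1021233 ]), 'moment': array([-0.01009095,  0.03106715, -0.04205418]), 'width': 0.08776436633865455} 0.1593
scene 46.073351146190355 [ 0.64023844 -0.52281349  0.86619815]
side 49.24817826416286 [ 0.39681152 -0.77656396  0.70309896]
```

View pics/scene.png

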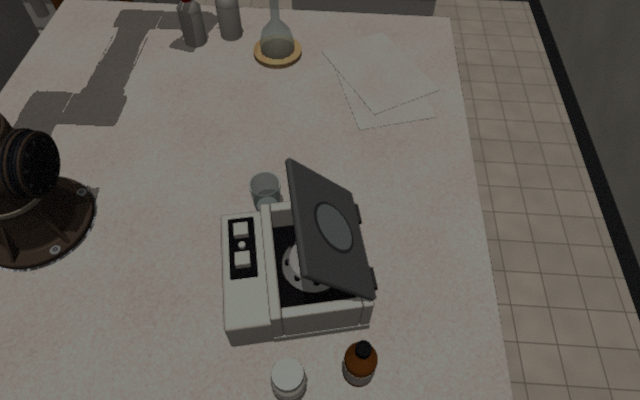

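View pics/side.png

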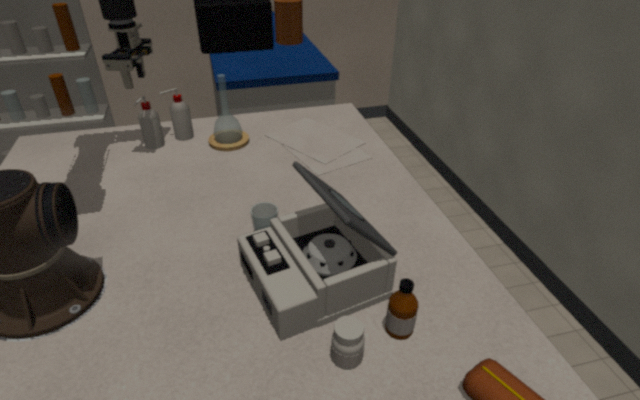

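The scene view shows the keys at about (240,229) and (242,260) with the stop key at (241,245). The lid's front edge runs from (290,162) to (308,288). The side view agrees: keys at about (262,239) and (271,257). Next I'll measure with depth from both views.

```bash
cat > m.py <<'E'
from h import *
for n,pts in [("scene",dict(kl=(240,229),kr=(242,260),st=(241,245),dk=(248,310))),("side",dict(kl=(261,239),kr=(271,257),st=(266,249),dk=(290,310)))]:
    d=np.load(f'pics/{n}.npz'); c=d['c']
    for k,(u,v) in pts.items(): print(n,k,np.round(np.median(c[v-1:v+2,u-1:u+2].reshape(-1,3),0),4))
    # white key-top segmentation
    im=d['img'].astype(int)
    m=(abs(c[...,2]-.110)<.006)&(im.min(-1)>90)&(c[...,0]>.3)&(c[...,0]<.62)
    N,lab,st,cen=cv2.connectedComponentsWithStats(m.astype(np.uint8))
    for i in range(1,N):
        if st[i,4]>60: print(n,'blob',st[i],np.round(c[lab==i].mean(0),4))
d=np.load('pics/scene.npz'); c=d['c']
# lid plane
poly=np.array([(293,170),(350,203),(368,286),(313,283)]);m=np.zeros((400,640),np.uint8);cv2.fillPoly(m,[poly],1)
P=c[m>0]; P=P[(d['z'][m>0]>0)]
for _ in range(4):
    o=P.mean(0); nrm=np.linalg.svd(P-o,full_matrices=False)[2][2]; P=P[abs((P-o)@nrm)<.005]
nrm*=np.sign(nrm[2]);print('lid',o,nrm,'ang',np.arccos(nrm[2]),'dir',np.degrees(np.arctan2(nrm[1],nrm[0])),len(P))
for u,v in [(292,166),(300,215),(306,250),(311,285),(371,290),(355,207)]: print(u,v,c[v,u])
E
python3 m.py
```

```text
scene kl [ 0.4666 -0.0573  0.1104]
scene kr [ 0.4814 -0.1224  0.1097]
scene st [ 0.4725 -0.0886  0.1035]
scene dk [ 0.5028 -0.2083  0.0904]
scene blob [270 201  21  10 163] [0.5366 0.0021 0.1098]
scene blob [ 260  204   21  116 1128] [ 0.5308 -0.1213  0.1099]
scene blob [233 222  15  13 171] [ 0.4665 -0.0547  0.1101]
scene blob [235 251  15  14 193] [ 0.4799 -0.1172  0.11  ]
scene blob [282 304  34  14 341] [ 0.5917 -0.2111  0.1097]
side kl [ 0.4664 -0.0648  0.1084]
side kr [ 0.4774 -0.1248  0.1089]
side st [ 0.4726 -0.0902  0.1023]
side dk [ 0.4908 -0.2423  0.0777]
side blob [ 270  212   83   78 1067] [ 0.5454 -0.132   0.1085]
side blob [253 232  16  11 113] [ 0.4665 -0.0566  0.1087]
side blob [264 250  17  12 129] [ 0.48   -0.119   0.1087]
lid [ 0.63741701 -0.10873636  0.19486043] [0.70475043 0.14690826 0.69407838] ang 0.8036574242702689 dir 11.774931251981828 5228
292 166 [ 0.56532721 -0.00769138  0.24500226]
300 215 [ 0.587955   -0.1065932   0.24352091]
306 250 [ 0.60277692 -0.17001665  0.24442031]
311 285 [ 0.60763827 -0.14538815  0.07298927]
371 290 [ 0.71193267 -0.1760049   0.1326724 ]
355 207 [ 0.68182145 -0.00119432  0.12477257]
```

The keys' midpoint is at about (0.473, -0.087), the machine's yaw is 12°, the lid is 0.80 rad open and the hinge is near (0.697, -0.098). I'll raise the arm and go above the lid push point, with the jaw axis along the machine's y and the fingers half open.

drive_tool:
  moves:
    - [0,0,-60,0,0,10,0]
    - [0,0,-104,0,0,20,0]
    - [60,-60,-104,0,0,30,0]
    - [120,-118,-104,0,0,40,0]
    - [180,-176,-104,0,0,50,0]
    - [240,-235,-104,0,0,60,0]
    - [300,-294,-104,0,0,70,0]
    - [360,-352,-104,0,0,80,0]
    - [420,-411,-104,0,0,90,0]
    - [480,-470,-104,0,0,100,0]
    - [540,-529,-104,0,0,110,0]
    - [600,-588,-104,0,0,120,0]

```text
t: 1.6
eef_pos: [0.4842, 0.0948, 0.5087]
ee_rot: [3.141, -0.0, 2.329]
force: [1.8, 0.8, 0.4]
width: 0.0438
```

Run:
```python
from h import *
s=get_state();print(s['t'],s['eef_pos'],s['ee_rot'],s['q'],s['width'],s['force'])
```

```text
1.6 [0.4841627  0.0948377  0.50874343] [ 3.14118118e+00 -6.87126972e-05  2.32873383e+00] [ 5.92656340e-01  8.40127190e-05 -1.99006000e-01 -1.38216204e-04
 -1.37131176e+00 -1.40548782e+00] 0.04379473442810825 [1.83587957 0.82520157 0.43192294]
```

drive_tool:
  moves:
    - [-60,-16,0,0,0,8,0]
    - [-120,-32,0,0,0,16,0]
    - [-180,-48,0,0,0,24,0]
    - [-234,-64,0,0,0,31.4,0]
    - [-234,-64,0,0,0,31.4,0]
    - [-234,-64,0,0,0,31.4,0]

```text
t: 2.35
eef_pos: [0.5993, -0.1167, 0.508]
ee_rot: [-3.14, -0.0, 1.786]
force: [-0.0, 0.0, 0.3]
width: 0.0441
```

Run:
```python
from h import *
s=get_state();print(s['t'],s['eef_pos'],s['ee_rot'],s['q'],s['width'],s['force'])
f=grab("side");g=grab("wrist")
cv2.imwrite('pics/a.png',np.hstack([f['img'][100:350,150:500],g['img'][::1,::1][75:325,100:540]])[:,:,::-1])
```

```text
2.35 [ 0.59930852 -0.11665542  0.50796244] [-3.14038256e+00 -3.97275044e-04  1.78585435e+00] [ 1.27204301e-01  2.06288318e-01  3.35452020e-02 -2.93879854e-04
 -1.39929350e+00 -1.48289203e+00] 0.04406890162873357 [-0.02475242  0.02972439  0.27762813]
```

View pics/a.png

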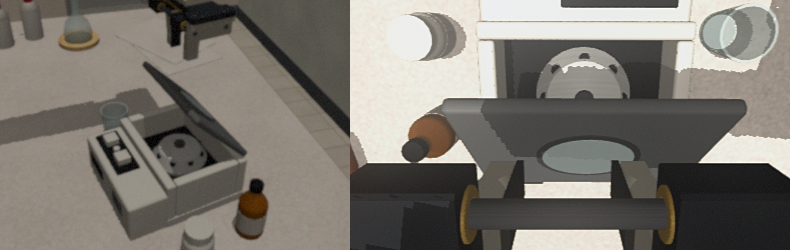

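The side view shows the gripper above the lid. The wrist view shows both fingertips near mid-width of the lid, just behind its front edge. Starting the gentle push along the lid's arc.

drive_tool:
  moves:
    - [0,0,35,0,0,0,0]
    - [0,0,65,0,0,0,0]
    - [0,0,80,0,0,0,0]
    - [0,0,88,0,0,0,0]
    - [0,0,95,0,0,0,0]
    - [0,-5,102,0,0,0,0]
    - [0,-10,108,0,0,0,0]
    - [0,-16,114,0,0,0,0]
    - [0,-21,119,0,0,0,0]
    - [0,-25,125,0,0,0,0]
    - [0,-30,131,0,0,0,0]
    - [0,-34,138,0,0,0,0]

```text
t: 3.95
eef_pos: [0.5658, -0.1238, 0.3702]
ee_rot: [-3.142, -0.0, 1.786]
force: [0.9, 1.8, 1.2]
width: 0.0439
```

Run:
```python
from h import *
s=get_state();print(s['t'],s['eef_pos'],s['ee_rot'],s['force'])
f=grab("side")
cv2.imwrite('pics/b.png',cv2.resize(f['img'][150:350,200:450],None,fx=2,fy=2)[:,:,::-1])
```

```text
3.95 [ 0.56582986 -0.1237724   0.37024534] [-3.14156124e+00 -1.54957198e-05  1.78614930e+00] [0.91937454 1.75517329 1.15021494]
```

View pics/b.png

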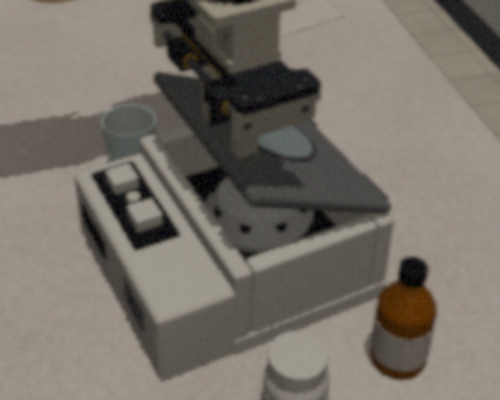

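The lid is following the fingers (about 0.45 rad). Continuing to shut.

drive_tool:
  moves:
    - [0,-3,6,0,0,0,0]
    - [0,-7,13,0,0,0,0]
    - [0,-10,20,0,0,0,0]
    - [0,-13,27,0,0,0,0]
    - [0,-15,34,0,0,0,0]
    - [0,-17,42,0,0,0,0]
    - [0,-19,49,0,0,0,0]
    - [0,-20,56,0,0,0,0]
    - [0,-21,62,0,0,0,0]
    - [0,-21,65,0,0,0,0]
    - [0,-21,67,0,0,0,0]
    - [0,-21,67,0,0,0,0]

```text
t: 5.5
eef_pos: [0.5453, -0.1282, 0.3044]
ee_rot: [-3.141, 0.0, 1.786]
force: [-4.2, 0.5, 8.5]
width: 0.0439
```

drive_tool:
  moves:
    - [0,0,1,0,0,0,0]
    - [0,0,2,0,0,0,0]
    - [0,0,2,0,0,0,0]
    - [0,0,2,0,0,0,0]

```text
t: 6.0
eef_pos: [0.5452, -0.1282, 0.3042]
ee_rot: [3.141, 0.001, 1.787]
force: [-9.5, 4.1, 23.1]
width: 0.0441
```

Force rose to 23 N with no further movement, and the tip is at 126 mm, so the lid is on its stop. I'll lift and go above the keys.

drive_tool:
  moves:
    - [0,0,-10,0,0,0,0]
    - [0,0,-35,0,0,0,0]
    - [0,0,-60,0,0,0,0]
    - [20,-20,-60,0,0,0,0]
    - [40,-44,-60,0,0,0,0]
    - [56,-61,-60,0,0,0,0]
    - [56,-61,-60,0,0,0,0]
    - [56,-61,-60,0,0,0,0]

```text
t: 7.0
eef_pos: [0.4745, -0.0865, 0.362]
ee_rot: [3.141, 0.0, 1.787]
force: [0.2, -0.3, -0.3]
width: 0.0437
```

Run:
```python
from h import *
s=get_state();print(s['t'],s['eef_pos'],s['ee_rot'],s['force'],s['width'])
g=grab("wrist");f=grab("scene");c=cloud(f);e=grab("side")
for u,v in [(320,230),(330,260),(310,240),(340,215)]: print(c[v,u])
def seg(f,n):
    c=cloud(f);im=f['img'].astype(int)
    m=(abs(c[...,2]-.110)<.006)&(im.min(-1)>90)&(c[...,0]>.3)&(c[...,0]<.62)
    N,lab,st,cen=cv2.connectedComponentsWithStats(m.astype(np.uint8))
    for i in range(1,N):
        if st[i,4]>60: print(n,st[i],np.round(c[lab==i].mean(0),4))
seg(g,'w');seg(e,'side')
cv2.imwrite('pics/c.png',np.hstack([g['img'][::1,::1][60:340,130:510],cv2.resize(e['img'][180:320,220:420],(400,280))])[:,:,::-1])
```

```text
7.0 [ 0.47448479 -0.08649428  0.36197249] [3.14090615e+00 1.72531578e-04 1.78665812e+00] [ 0.18741588 -0.3471913  -0.28257104] 0.043703478085246626
[ 0.61817411 -0.0616178   0.13058016]
[ 0.63979852 -0.12069624  0.12711936]
[ 0.60132045 -0.08273736  0.12808036]
[ 0.65376008 -0.02105678  0.12368344]
w [ 256  184   40   39 1428] [ 0.4781 -0.117   0.1093]
w [ 345  184   40   39 1461] [ 0.4648 -0.055   0.1092]
w [275 251  86   9 582] [ 0.5126 -0.0779  0.1079]
side [316 273  37  17 182] [ 0.5818 -0.2192  0.1078]
```

View pics/c.png

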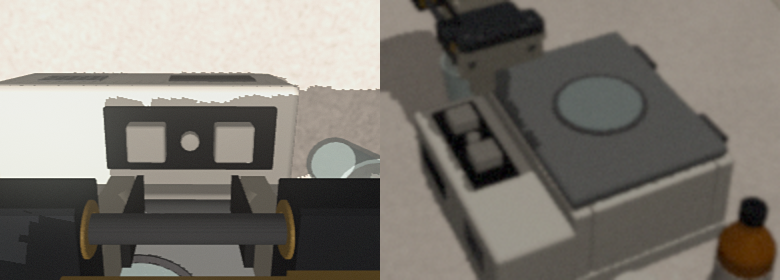

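The lid is level and shut. In the wrist view, the keys (crop about (146,142) and (235,142)) are symmetric about the fingers, and the key midpoint is (0.472, -0.086). Descending onto both keys.

drive_tool:
  moves:
    - [0,-2,30,0,0,0,0]
    - [0,-2,55,0,0,0,0]
    - [0,-2,66,0,0,0,0]
    - [0,-2,70,0,0,0,0]
    - [0,-2,72,0,0,0,0]
    - [0,-2,74,0,0,0,0]
    - [0,-2,76,0,0,0,0]
    - [0,-2,78,0,0,0,0]
    - [0,-2,80,0,0,0,0]
    - [0,-2,82,0,0,0,0]
    - [0,-2,83,0,0,0,0]
    - [0,-2,84,0,0,0,0]

```text
t: 8.65
eef_pos: [0.4725, -0.0869, 0.28]
ee_rot: [3.14, 0.001, 1.787]
force: [-10.2, 5.6, 34.6]
width: 0.0437
```

Both keys are at the bottom (tip at 102 mm, 35 N). I'll back off about 1 mm to lower the force and hold.

drive_tool:
  moves:
    - [0,0,-1,0,0,0,0]
    - [0,0,-1,0,0,0,0]
    - [0,0,-1,0,0,0,0]
    - [0,0,-1,0,0,0,0]
    - [0,0,-1,0,0,0,0]
    - [0,0,-1,0,0,0,0]
    - [0,0,-1,0,0,0,0]
    - [0,0,-1,0,0,0,0]
    - [0,0,-1,0,0,0,0]
    - [0,0,-1,0,0,0,0]
    - [0,0,-1,0,0,0,0]
    - [0,0,-1,0,0,0,0]

```text
t: 10.15
eef_pos: [0.4725, -0.0869, 0.2802]
ee_rot: [3.14, 0.001, 1.787]
force: [-4.6, 4.2, 19.1]
width: 0.0438
```

Run:
```python
from h import *
s=get_state();print(s['t'],s['eef_pos'],s['force'],s['moment'])
g=grab("wrist");e=grab("side")
cv2.imwrite('pics/d.png',np.hstack([g['img'][::1,::1][60:340,130:510],cv2.resize(e['img'][180:320,220:420],(400,280))])[:,:,::-1])
```

```text
10.15 [ 0.4724574  -0.08687064  0.28022753] [-4.61516653  4.18454403 19.07114675] [ 0.93033332  1.78064914 -0.06969096]
```

View pics/d.png

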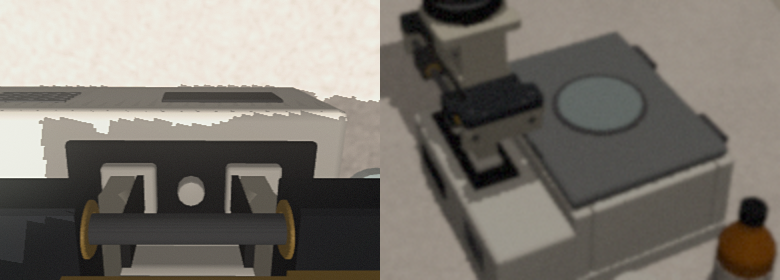

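The wrist view shows one fingertip on each key, both keys depressed and the stop key clear between them, with the lid shut. I'll hold longer, then release evenly.

drive_tool:
  moves:
    - [0,0,0,0,0,0,0]
    - [0,0,0,0,0,0,0]
    - [0,0,0,0,0,0,0]
    - [0,0,0,0,0,0,0]
    - [0,0,0,0,0,0,0]
    - [0,0,0,0,0,0,0]
    - [0,0,0,0,0,0,0]
    - [0,0,0,0,0,0,0]
    - [0,0,0,0,0,0,0]
    - [0,0,0,0,0,0,0]
    - [0,0,0,0,0,0,0]
    - [0,0,0,0,0,0,0]

```text
t: 11.75
eef_pos: [0.4724, -0.0869, 0.2802]
ee_rot: [3.14, 0.001, 1.787]
force: [-5.2, 2.0, 18.2]
width: 0.044
```

drive_tool:
  moves:
    - [0,0,-3,0,0,0,0]
    - [0,0,-6,0,0,0,0]
    - [0,0,-9,0,0,0,0]
    - [0,0,-14,0,0,0,0]
    - [0,0,-30,0,0,0,0]
    - [0,0,-60,0,0,0,0]
    - [0,0,-90,0,0,0,0]
    - [0,0,-110,0,0,0,0]
    - [0,0,-110,0,0,0,0]
    - [0,0,-110,0,0,0,0]

```text
t: 13.0
eef_pos: [0.4717, -0.0869, 0.3878]
ee_rot: [-3.14, -0.001, 1.786]
force: [-1.0, -0.0, -0.3]
width: 0.0439
```

Run:
```python
from h import *
s=get_state();print(s['t'],s['eef_pos'],s['force'])
g=grab("wrist");e=grab("side");c=cloud(g);im=g['img'].astype(int)
m=(abs(c[...,2]-.106)<.009)&(im.min(-1)>90)&(c[...,0]<.495)
N,lab,st,cen=cv2.connectedComponentsWithStats(m.astype(np.uint8))
for i in range(1,N):
    if st[i,4]>60: print(st[i],np.round(np.median(c[lab==i],0),4))
p=np.load('pics/side.npz');d=np.abs(p['img'].astype(int)-e['img']).max(-1)
print('diff bottle/jar/beaker',[d[y0:y1,x0:x1].mean() for x0,x1,y0,y1 in [(388,418,285,335),(330,365,315,365),(252,265,205,225)]])
cv2.imwrite('pics/e.png',np.hstack([g['img'][::1,::1][60:340,130:510],cv2.resize(e['img'][180:380,210:440],(322,280))])[:,:,::-1])
```

```text
13.0 [ 0.47166169 -0.08694955  0.38784917] [-0.96863089 -0.00995312 -0.31256667]
[ 262  178   35   37 1231] [ 0.4773 -0.1171  0.1093]
[ 341  179   37   36 1241] [ 0.4639 -0.0553  0.1093]
[311 187  17  18 223] [ 0.4717 -0.0861  0.1032]
diff bottle/jar/beaker [np.float64(8.340666666666667), np.float64(9.006857142857143), np.float64(12.957692307692307)]
```

View pics/e.png

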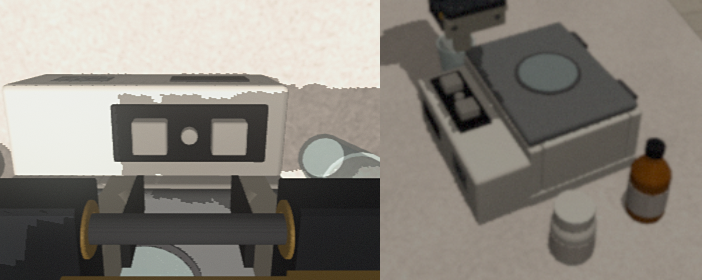

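The keys are up (109 mm, the same as before pressing; stop key at 103 mm), the lid is shut, and the bottle, jar and beaker are where they were. Handing in.

```bash
python3 -c "from station import *; print(job_done())"
```

```text
the job is handed in; nothing more can be done
None
```

The lid is shut, and both square keys were pressed together, held down for about 3 s and released. I handed the job in at about 13 s of the 51 s allowed; the hand-in gives no verdict.

- **Lid:** I pushed it down slowly along its arc, at roughly 0.4 rad/s by plan. It stopped with the fingertips at 126 mm, where the force rose to 23 N with no further movement. The later pictures show it level.
- **Keys:** I set one fingertip on each key. Both bottomed out together with the tips at 102 mm, at 35 N. I eased off to about 19 N and held there, still well above the 8 N needed to keep both down.
- **Last checks:** Both key tops measured 109.3 mm, the same as before pressing. The stop key was at 103.2 mm and clear between the fingers throughout. The wrist force was back near zero.
- **Bottle, jar and beaker:** They look unmoved in the last picture. I compared them by eye and by a rough image difference and did not measure their positions again. The difference was small but not zero, and I put that down to noise and lighting. Part of the beaker was hidden by the gripper in the side view.

The two views of the keys' midpoint disagreed by about 2 mm, well within what the keys allow.

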